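# Count three nuts into the trough and tip the rest back

## Task

Count out three nuts on the counting tray: sweep exactly three of the five over the deck's edge into the trough, so that the other two stay on the deck, and shut the trough's lid fully. Then raise the handle end of the tray until those two slide off the spout back into their tin, and lower the tray level again with the lid still shut on the three. Leave the tin standing, and leave the fittings and the carton round the tray where they are.

Things in the scene. Friction and masses are not known exactly. Their poses are not given: they have to be found in the camera images.
- counter: Bench counting tray, bolted down (place and yaw vary). Origin on the work surface under the tipping axle; x from the deck to the trough side (roughly away from the robot), y from spout to handle, z up. Coordinates below: this frame, mm, tray level. Base plate 5 mm thick, x -55..95, y -90..182. The aluminium tray tips about an axle along x at y 0, z 84.
- deck (a point): Point on the flat deck (x 0, y 106, top z 93). Deck: x -53..53, y 30..172, narrowing to the spout. Walls 13 mm high at x -53, y 171 and both narrowing sides; along the trough (x 53, y 30..170) its edge is bare and flush. Polished, slippery (friction about 0.25): nuts begin to slide at a tilt of 0.2 to 0.3 rad and run off well at 0.6.
- trough (a point): Centre of the trough's floor (x 73, y 99, z 65). The trough lies along the deck's far side, x 53..93, y 28..170, floor 28 mm below the deck. Its spout end (y 28) is open while the lid is up. Axes as the counter's when level.
- lid_hinge (a point): Middle of the lid's hinge line, along the counter's y (28..170) at x 97.5, z 95.5; this point at y 99.
- lid_edge (a point): Middle of the lid's free edge (4 mm bead), 46.5 mm from the hinge line. Steel lid 142 mm long, 2.6 mm thick; its spout end is turned down 26 mm and shuts the trough's open end. Shut, it lies flat over the trough, its edge just over the deck's edge, top at z 97 (bead 99).
- trough_lid (a joint): Lid angle, rad: 0 fully shut, 1.57 upright, 1.6 its stop. A little stiff (0.025 N m): it stays where it is left and must be pushed all the way down; about 1 N at its edge moves it.
- tray (a joint): Tipping angle of the tray, rad: 0 level on its two posts (as at the start), grows as the handle is lifted, stop at 1.0. It falls back by its weight when let go (about 3 N at the handle lift it).
- handle (a point): Centre of the tray's handle: round bar 13 mm thick, black grip 56 mm long along the counter's x, at x 0, y 216, z 94 when level; 38 mm clear of the tray's end wall, free underneath. Moves on an arc of 216 mm about the axle, up and towards the spout.
- spout (a point): Middle of the spout lip's edge on the deck's top (x 0, y -22, z 93 when level), lip 58 mm wide, hanging over the tin.
- tin_mouth (a point): Centre of the mouth of the open tin of nuts: sheet metal, 72 mm across, 62 mm high, about 60 mm wide inside; stands loose between four low pins under the spout. z points out of the mouth.
- nut0_center (a point): Centre of a plain dark steel hexagon nut, 22 mm across flats, 25 mm across corners, 12 mm high, with a 12 mm bore, 25 g, lying flat on the deck. The five are alike; any three are the count.
- nut1_center (a point): Centre of another of the five nuts, alike.
- nut2_center (a point): Centre of another of the five nuts, alike.
- nut3_center (a point): Centre of another of the five nuts, alike.
- nut4_center (a point): Centre of another of the five nuts, alike.
- carton_center (a point): Centre of a bystander to be left alone: orange-and-white part carton, 76 x 53 x 62 mm high, standing near the tray.
- coupling_center (a point): Centre of a bystander to be left alone: galvanised pipe coupling standing on end, 44 mm across, 41 mm high, standing near the tray.
- union_center (a point): Centre of a bystander to be left alone: rusty pipe union standing on end, 47 x 54 x 47 mm, standing near the tray.
- bushing_center (a point): Centre of a bystander to be left alone: rusty hexagon bushing, 48 x 55 x 32 mm high, standing near the tray.
Not all that is in view belongs to the job. What is shaped like the part that bears tin_mouth but yellow is not meant.

How it is judged (in metres and radians):
On the way, in this order (a step that is already met when the one before it is completed fails the run):
1. exactly three nuts lie in the trough and the other two are still on the deck, the tray level and the lid up (((horizontal distance between nut0_center and trough below 0.075 m and z of nut0_center in the frame of trough between -0.002 and 0.024 m) or (horizontal distance between nut0_center and deck below 0.14 m and z of nut0_center in the frame of trough above 0.03 m)) and ((horizontal distance between nut1_center and trough below 0.075 m and z of nut1_center in the frame of trough between -0.002 and 0.024 m) or (horizontal distance between nut1_center and deck below 0.14 m and z of nut1_center in the frame of trough above 0.03 m)) and ((horizontal distance between nut2_center and trough below 0.075 m and z of nut2_center in the frame of trough between -0.002 and 0.024 m) or (horizontal distance between nut2_center and deck below 0.14 m and z of nut2_center in the frame of trough above 0.03 m)) and ((horizontal distance between nut3_center and trough below 0.075 m and z of nut3_center in the frame of trough between -0.002 and 0.024 m) or (horizontal distance between nut3_center and deck below 0.14 m and z of nut3_center in the frame of trough above 0.03 m)) and ((horizontal distance between nut4_center and trough below 0.075 m and z of nut4_center in the frame of trough between -0.002 and 0.024 m) or (horizontal distance between nut4_center and deck below 0.14 m and z of nut4_center in the frame of trough above 0.03 m)) and ((z of each of nut0_center, nut1_center, nut2_center in the frame of trough below 0.024 m and z of each of nut3_center, nut4_center in the frame of trough above 0.03 m) or (z of each of nut0_center, nut1_center, nut3_center in the frame of trough below 0.024 m and z of each of nut2_center, nut4_center in the frame of trough above 0.03 m) or (z of each of nut0_center, nut1_center, nut4_center in the frame of trough below 0.024 m and z of each of nut2_center, nut3_center in the frame of trough above 0.03 m) or (z of each of nut0_center, nut2_center, nut3_center in the frame of trough below 0.024 m and z of each of nut1_center, nut4_center in the frame of trough above 0.03 m) or (z of each of nut0_center, nut2_center, nut4_center in the frame of trough below 0.024 m and z of each of nut1_center, nut3_center in the frame of trough above 0.03 m) or (z of each of nut0_center, nut3_center, nut4_center in the frame of trough below 0.024 m and z of each of nut1_center, nut2_center in the frame of trough above 0.03 m) or (z of each of nut1_center, nut2_center, nut3_center in the frame of trough below 0.024 m and z of each of nut0_center, nut4_center in the frame of trough above 0.03 m) or (z of each of nut1_center, nut2_center, nut4_center in the frame of trough below 0.024 m and z of each of nut0_center, nut3_center in the frame of trough above 0.03 m) or (z of each of nut1_center, nut3_center, nut4_center in the frame of trough below 0.024 m and z of each of nut0_center, nut2_center in the frame of trough above 0.03 m) or (z of each of nut2_center, nut3_center, nut4_center in the frame of trough below 0.024 m and z of each of nut0_center, nut1_center in the frame of trough above 0.03 m)) and value of joint tray below 0.03 rad and value of joint trough_lid above 0.15 rad), for 0.2 s.
2. the lid is fully shut over the three, the other two still on the deck, the tray level (((horizontal distance between nut0_center and trough below 0.075 m and z of nut0_center in the frame of trough between -0.002 and 0.024 m) or (horizontal distance between nut0_center and deck below 0.14 m and z of nut0_center in the frame of trough above 0.03 m)) and ((horizontal distance between nut1_center and trough below 0.075 m and z of nut1_center in the frame of trough between -0.002 and 0.024 m) or (horizontal distance between nut1_center and deck below 0.14 m and z of nut1_center in the frame of trough above 0.03 m)) and ((horizontal distance between nut2_center and trough below 0.075 m and z of nut2_center in the frame of trough between -0.002 and 0.024 m) or (horizontal distance between nut2_center and deck below 0.14 m and z of nut2_center in the frame of trough above 0.03 m)) and ((horizontal distance between nut3_center and trough below 0.075 m and z of nut3_center in the frame of trough between -0.002 and 0.024 m) or (horizontal distance between nut3_center and deck below 0.14 m and z of nut3_center in the frame of trough above 0.03 m)) and ((horizontal distance between nut4_center and trough below 0.075 m and z of nut4_center in the frame of trough between -0.002 and 0.024 m) or (horizontal distance between nut4_center and deck below 0.14 m and z of nut4_center in the frame of trough above 0.03 m)) and ((z of each of nut0_center, nut1_center, nut2_center in the frame of trough below 0.024 m and z of each of nut3_center, nut4_center in the frame of trough above 0.03 m) or (z of each of nut0_center, nut1_center, nut3_center in the frame of trough below 0.024 m and z of each of nut2_center, nut4_center in the frame of trough above 0.03 m) or (z of each of nut0_center, nut1_center, nut4_center in the frame of trough below 0.024 m and z of each of nut2_center, nut3_center in the frame of trough above 0.03 m) or (z of each of nut0_center, nut2_center, nut3_center in the frame of trough below 0.024 m and z of each of nut1_center, nut4_center in the frame of trough above 0.03 m) or (z of each of nut0_center, nut2_center, nut4_center in the frame of trough below 0.024 m and z of each of nut1_center, nut3_center in the frame of trough above 0.03 m) or (z of each of nut0_center, nut3_center, nut4_center in the frame of trough below 0.024 m and z of each of nut1_center, nut2_center in the frame of trough above 0.03 m) or (z of each of nut1_center, nut2_center, nut3_center in the frame of trough below 0.024 m and z of each of nut0_center, nut4_center in the frame of trough above 0.03 m) or (z of each of nut1_center, nut2_center, nut4_center in the frame of trough below 0.024 m and z of each of nut0_center, nut3_center in the frame of trough above 0.03 m) or (z of each of nut1_center, nut3_center, nut4_center in the frame of trough below 0.024 m and z of each of nut0_center, nut2_center in the frame of trough above 0.03 m) or (z of each of nut2_center, nut3_center, nut4_center in the frame of trough below 0.024 m and z of each of nut0_center, nut1_center in the frame of trough above 0.03 m)) and value of joint tray below 0.03 rad and value of joint trough_lid below 0.06 rad), for 0.2 s.
3. the tray is tipped up with the lid shut, and the two left over have run into the tin (((horizontal distance between each of nut0_center, nut1_center and tin_mouth below 0.034 m and z of nut0_center in the frame of tin_mouth between -0.065 and -0.012 m and z of nut1_center in the frame of tin_mouth between -0.065 and -0.012 m) or (horizontal distance between each of nut0_center, nut2_center and tin_mouth below 0.034 m and z of nut0_center in the frame of tin_mouth between -0.065 and -0.012 m and z of nut2_center in the frame of tin_mouth between -0.065 and -0.012 m) or (horizontal distance between each of nut0_center, nut3_center and tin_mouth below 0.034 m and z of nut0_center in the frame of tin_mouth between -0.065 and -0.012 m and z of nut3_center in the frame of tin_mouth between -0.065 and -0.012 m) or (horizontal distance between each of nut0_center, nut4_center and tin_mouth below 0.034 m and z of nut0_center in the frame of tin_mouth between -0.065 and -0.012 m and z of nut4_center in the frame of tin_mouth between -0.065 and -0.012 m) or (horizontal distance between each of nut1_center, nut2_center and tin_mouth below 0.034 m and z of nut1_center in the frame of tin_mouth between -0.065 and -0.012 m and z of nut2_center in the frame of tin_mouth between -0.065 and -0.012 m) or (horizontal distance between each of nut1_center, nut3_center and tin_mouth below 0.034 m and z of nut1_center in the frame of tin_mouth between -0.065 and -0.012 m and z of nut3_center in the frame of tin_mouth between -0.065 and -0.012 m) or (horizontal distance between each of nut1_center, nut4_center and tin_mouth below 0.034 m and z of nut1_center in the frame of tin_mouth between -0.065 and -0.012 m and z of nut4_center in the frame of tin_mouth between -0.065 and -0.012 m) or (horizontal distance between each of nut2_center, nut3_center and tin_mouth below 0.034 m and z of nut2_center in the frame of tin_mouth between -0.065 and -0.012 m and z of nut3_center in the frame of tin_mouth between -0.065 and -0.012 m) or (horizontal distance between each of nut2_center, nut4_center and tin_mouth below 0.034 m and z of nut2_center in the frame of tin_mouth between -0.065 and -0.012 m and z of nut4_center in the frame of tin_mouth between -0.065 and -0.012 m) or (horizontal distance between each of nut3_center, nut4_center and tin_mouth below 0.034 m and z of nut3_center in the frame of tin_mouth between -0.065 and -0.012 m and z of nut4_center in the frame of tin_mouth between -0.065 and -0.012 m)) and value of joint tray above 0.15 rad and value of joint trough_lid below 0.15 rad), for 0.1 s.
At the end, for the whole second after the job is handed in: Three nuts lie in the trough (centres under the deck's level), the lid is fully shut (under 0.06 rad), the tray is level on its posts (under 0.03 rad), the other two nuts lie in the tin, which stands upright (within 0.12 rad), and everything is at rest (((horizontal distance between nut0_center and trough below 0.075 m and z of nut0_center in the frame of trough between -0.002 and 0.024 m) or (horizontal distance between nut0_center and tin_mouth below 0.034 m and z of nut0_center in the frame of tin_mouth between -0.065 and -0.012 m)) and ((horizontal distance between nut1_center and trough below 0.075 m and z of nut1_center in the frame of trough between -0.002 and 0.024 m) or (horizontal distance between nut1_center and tin_mouth below 0.034 m and z of nut1_center in the frame of tin_mouth between -0.065 and -0.012 m)) and ((horizontal distance between nut2_center and trough below 0.075 m and z of nut2_center in the frame of trough between -0.002 and 0.024 m) or (horizontal distance between nut2_center and tin_mouth below 0.034 m and z of nut2_center in the frame of tin_mouth between -0.065 and -0.012 m)) and ((horizontal distance between nut3_center and trough below 0.075 m and z of nut3_center in the frame of trough between -0.002 and 0.024 m) or (horizontal distance between nut3_center and tin_mouth below 0.034 m and z of nut3_center in the frame of tin_mouth between -0.065 and -0.012 m)) and ((horizontal distance between nut4_center and trough below 0.075 m and z of nut4_center in the frame of trough between -0.002 and 0.024 m) or (horizontal distance between nut4_center and tin_mouth below 0.034 m and z of nut4_center in the frame of tin_mouth between -0.065 and -0.012 m)) and ((horizontal distance between each of nut0_center, nut1_center, nut2_center and trough below 0.075 m and horizontal distance between each of nut3_center, nut4_center and tin_mouth below 0.034 m) or (horizontal distance between each of nut0_center, nut1_center, nut3_center and trough below 0.075 m and horizontal distance between each of nut2_center, nut4_center and tin_mouth below 0.034 m) or (horizontal distance between each of nut0_center, nut1_center, nut4_center and trough below 0.075 m and horizontal distance between each of nut2_center, nut3_center and tin_mouth below 0.034 m) or (horizontal distance between each of nut0_center, nut2_center, nut3_center and trough below 0.075 m and horizontal distance between each of nut1_center, nut4_center and tin_mouth below 0.034 m) or (horizontal distance between each of nut0_center, nut2_center, nut4_center and trough below 0.075 m and horizontal distance between each of nut1_center, nut3_center and tin_mouth below 0.034 m) or (horizontal distance between each of nut0_center, nut3_center, nut4_center and trough below 0.075 m and horizontal distance between each of nut1_center, nut2_center and tin_mouth below 0.034 m) or (horizontal distance between each of nut1_center, nut2_center, nut3_center and trough below 0.075 m and horizontal distance between each of nut0_center, nut4_center and tin_mouth below 0.034 m) or (horizontal distance between each of nut1_center, nut2_center, nut4_center and trough below 0.075 m and horizontal distance between each of nut0_center, nut3_center and tin_mouth below 0.034 m) or (horizontal distance between each of nut1_center, nut3_center, nut4_center and trough below 0.075 m and horizontal distance between each of nut0_center, nut2_center and tin_mouth below 0.034 m) or (horizontal distance between each of nut2_center, nut3_center, nut4_center and trough below 0.075 m and horizontal distance between each of nut0_center, nut1_center and tin_mouth below 0.034 m)) and value of joint tray below 0.03 rad and value of joint trough_lid below 0.06 rad and angle between tin_mouth's own z axis and vertical below 0.12 rad and linear speed of each of nut0, nut1, nut2, nut3, nut4 below 0.02 m/s); the robot touches nothing.
It fails at once if the tin is knocked over (angle between tin_mouth's own z axis and vertical above 0.7 rad).
It fails at once if a fitting or the carton beside the tray is pushed more than 40 mm away (distance of any of carton_center, coupling_center, union_center, bushing_center from where it was at the start of the episode above 0.04 m).
It also fails if it takes over 54 s, if anything falls off the work surface, if the arm or the gripper's body presses on something with over 40 N, if the wrist force passes 120 N, or if a joint passes its speed limit or range.

## Robot

A 6-joint arm with a two-finger parallel gripper is mounted at the origin on a cart in front of the work surface, level with it; the furniture and walls round the work are solid. World frame = base frame: x ahead of the robot, y to its left, z up, the work surface at z = 0. Lengths are in m, angles in degrees, forces in N, time in s.
With the tool pointing down it reaches from about 0.275 to 0.875 m from the base axis. Payload 12.5 kg.
Tool frame: the origin (TCP) lies where the fingers leave the gripper's body, on its centre line; the fingertips stand 73 mm ahead of it and the grasp point (between the pads) lies 54 mm ahead of it; z points along the fingers, y is the line along which they close (so a half turn about z gives the same grasp; the last joint's range is limited). The gripper opens to 85 mm and grips with 20 to 120 N. Pads are 22 mm wide; open, the fingers measure 114 mm over their backs; the gripper's body (76 mm by 85 mm) begins 54 mm behind the grasp point. The pads swing forward as they close: fully open they stand 13 mm farther back than shut.
Start: joints at [58.178, 20.094, 94.641, -0, 65.266, -4.847], TCP at [0.249, 0.49, 0.304] pointing down, gripper open.
Joint ranges: [-157.81, 157.81], [-45, 120.19], [0.68, 151.7], [-89.99, 269.99], [4.06, 180], [-164.3, 164.3]. Speed limits (degrees/s): [127.2, 127.2, 159.86, 180, 180, 180].

## Interface

Orientations are given as a 3x3 rotation matrix whose columns are the frame's x, y, z axes.
In Python, from rig import env, vision gives the robot as it stands.
- The arm moves only by the shell command python3 -m handwheel 'ROWS' [OPENING] [FORCE]. ROWS is text: rows parted by semicolons, each of 6 numbers parted by spaces: the shift along the tool's x, y, z in m, then the turn, a rotation vector about the tool's x, y, z in degrees. A call has 1 to 20 rows; each row is the pose to reach, as a shift and turn from the pose commanded when the call began, along the tool's axes at that moment; what a row does not reach only later rows make up. A row lasts 1/8 s, in which the tool goes at most 62.5 mm and 10.7 degrees, less where a joint would pass 70% of its speed; a pose out of reach is approached as far as the arm can. A call with a gripper value outside its range is refused whole. OPENING is the opening, from -1 (shut) to 1 (fully open), so that 0 is half open, set as the call begins (- or left out, the last holds). The fingers move at their own pace and stop on an object; FORCE is the grip in N (left out, the last holds). Time passes only in rows, so rows that repeat a pose let the fingers close. It gives the time, the measured TCP pose, the force, the opening and the grip force at its end, in the units of the state.
- env.observe(): the state, without advancing time (a new reading comes with each control period).
- vision.camera(name): name is "side" or "top" or "wrist"; returns the picture (480x640x3 uint8, red, green, blue); there is no depth.
- vision.camera_info(name): a dict with "mtx" (3x3 intrinsics, pixels), "rvec" (rotation vector, rad) and "tvec" (3), from world to camera coordinates, as OpenCV has them. Camera axes: x right, y down, z forward; pixel columns grow to the right and rows downward; lengths in m; the calibration is good to about 2 mm. A picture is of the moment at which its call begins: read the wrist's pose just before it. camera_info takes no time and is no camera call; for the wrist camera it gives the pose at the moment of the call.
- env.close_job(): hands the job in; it is judged then, once.
The state is a dict: "time": time; "qpos": joint angles; "qd": joint speeds; "joint_efforts": joint torques, N m; "position": TCP position; "tool_rot": TCP orientation; "ft_force": force on the tool from outside, world axes, zero at the start; "ft_torque": the same for the moment, N m; "opening": opening from 0.0 (shut) to 1.0 (fully open); "gripper_force": force on a finger pad.
Only numpy, scipy, OpenCV 4.12 (cv2) and the standard library are available. Lean on these libraries where they do the work, as an engineer would, in place of code of your own. Each camera call takes 0.05 s, during which the arm holds its last target. There are 200 camera calls.

## Working session

There is one attempt and no reset: what is moved stays moved. The work goes in short steps, Python scripts to look and compute and a shell command to move; the robot and the scene stay as the last step left them, time stands still between calls to the robot, and variables do not carry over. Pictures are saved under pics/ and viewed, at most 10 in all, crops included, and the job is handed in when it is done.

```bash
mkdir -p pics; ls; python3 - <<'E'
from rig import env, vision
import cv2
for n in ("top","side"):
    im=vision.camera(n); cv2.imwrite(f"pics/{n}0.png",im[:,:,::-1])
    print(n,vision.camera_info(n))
s=env.observe(); print(s)
E
```

```text
pics
top {'mtx': array([[552.10924885,   0.        , 321.46163638],
       [  0.        , 552.10924885, 244.10040057],
       [  0.        ,   0.        ,   1.        ]]), 'rvec': array([ 2.17598468, -2.13928816,  0.11291919]), 'tvec': array([0.00935236, 0.50085812, 1.06301745])}
side {'mtx': array([[602.27518496,   0.        , 318.50529316],
       [  0.        , 602.27518496, 249.80147489],
       [  0.        ,   0.        ,   1.        ]]), 'rvec': array([ 2.03730925, -0.10656697,  0.03504967]), 'tvec': array([-0.48038207,  0.11309972,  1.29898238])}
{'time': 0.1, 'qpos': array([ 5.81782058e+01,  2.01196136e+01,  9.46727403e+01, -1.89508847e-04,
        6.52658211e+01, -4.84673213e+00]), 'qd': array([-0.07727016, -0.08671603, -0.1803764 , -0.01680631,  0.0283381 ,
        0.00718545]), 'joint_efforts': array([ 1.25581100e-03, -5.06832039e+01, -2.91877395e+01, -3.29393959e-05,
        2.59496563e-03, -3.24430360e-06]), 'position': array([0.24933826, 0.4899876 , 0.30343147]), 'tool_rot': array([[-8.91204645e-01,  4.53601143e-01, -5.32817769e-04],
       [ 4.53601448e-01,  8.91204230e-01, -8.64315050e-04],
       [ 8.27951548e-05, -1.01196850e-03, -9.99999485e-01]]), 'ft_force': array([ 1.32644833, -0.70290906, -0.7631258 ]), 'ft_torque': array([0.01893175, 0.01555402, 0.01244842]), 'gripper_force': 0.0, 'opening': 1.0032497873318456}
```

View pics/top0.png

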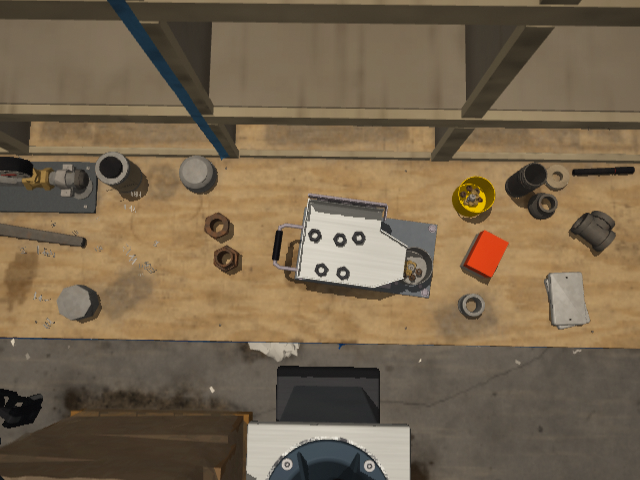

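View pics/side0.png

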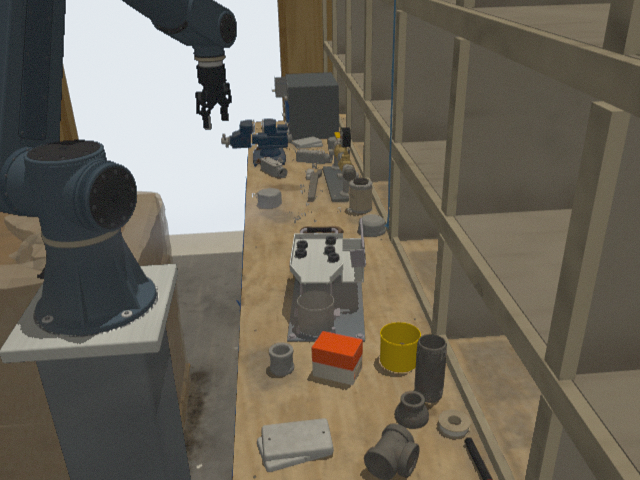

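The top picture shows the tray with its handle at (277,246), spout about (407,262), lid up near (345,200), and nuts near (315,236), (340,240), (359,239), (321,270) and (343,273). I'll enlarge it.

```bash
python3 - <<'E'
import cv2
im=cv2.imread("pics/top0.png")[185:310,260:450]
cv2.imwrite("pics/c1.png",cv2.resize(im,None,fx=4,fy=4,interpolation=cv2.INTER_CUBIC))
E
```

```text
(no output)
```

View pics/c1.png

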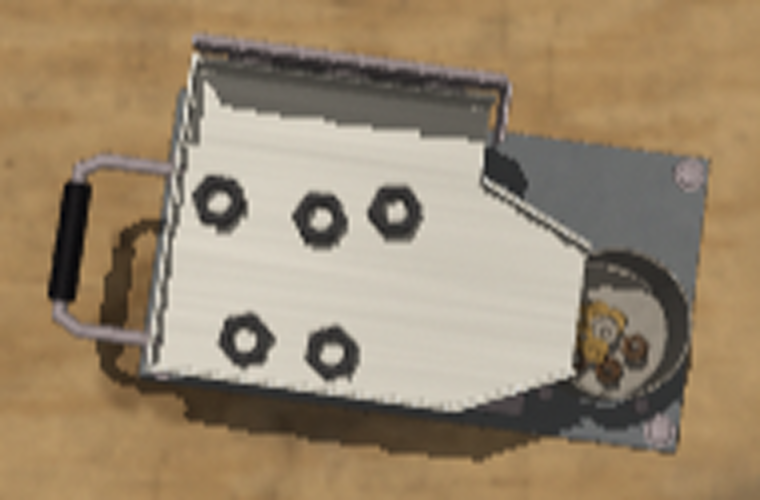

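Crop pixels (4x, offset 260,185): handle (69,240), lip ends (588,252)/(576,375), plate corners (710,158)/(676,452), deck corner by trough (484,140); nuts (220,203), (320,219), (395,212), (246,340), (332,353).

```bash
cat > h.py <<'E'
import numpy as np, cv2
from rig import env, vision
from scipy.optimize import least_squares
def proj(n,P,info=None):
    i=info or vision.camera_info(n)
    return cv2.projectPoints(np.float64(P).reshape(-1,3),i["rvec"],i["tvec"],i["mtx"],None)[0][:,0]
def ray(n,uv,z,info=None):
    i=info or vision.camera_info(n); R=cv2.Rodrigues(i["rvec"])[0]; t=i["tvec"].ravel()
    c=-R.T@t; out=[]
    for u in np.atleast_2d(uv):
        d=R.T@np.linalg.inv(i["mtx"])@[u[0],u[1],1]; out.append(c+d*(z-c[2])/d[2])
    return np.array(out)
def T(p,P):
    c,s=np.cos(p[2]),np.sin(p[2]); P=np.atleast_2d(P)
    return np.c_[p[0]+c*P[:,0]-s*P[:,1],p[1]+s*P[:,0]+c*P[:,1],P[:,2]]
def Ti(p,W):
    c,s=np.cos(p[2]),np.sin(p[2]); d=np.atleast_2d(W)-[p[0],p[1],0]
    return np.c_[c*d[:,0]+s*d[:,1],-s*d[:,0]+c*d[:,1],d[:,2]]
E
python3 - <<'E'
from h import *
f=lambda a:np.array(a)/4+[260,185]
M=np.array([[0,216,94],[29,-22,93],[-29,-22,93],[95,-90,5],[-55,-90,5],[53,30,93]])/1e3
uv=f([[69,240],[588,252],[576,375],[710,158],[676,452],[484,140]])
r=least_squares(lambda p:(proj("top",T(p,M))-uv).ravel(),[.5,0,0.])
print(r.x,np.degrees(r.x[2]),r.fun.round(2)); p=r.x; np.save("p.npy",p)
N=ray("top",f([[220,203],[320,219],[395,212],[246,340],[332,353]]),.105)
print((Ti(p,N)*1e3).round(),N.round(3))
# bystanders
print(Ti(p,ray("top",[[218,226],[228,260],[487,254],[471,305],[473,195]],.05))*1e3)
print(T(p,[[0,216,94e-3*1e3]]/np.array(1e3)))
E
```

```text
[ 0.46694446 -0.11612344 -0.1254669 ] -7.1887239929169 [ 0.67 -2.06 -0.08 -2.35 -1.02 -2.18  0.56 -1.33  0.12 -1.22 -0.19  9.06]
[[ 22. 149. 105.]
 [ 21. 103. 105.]
 [ 29.  69. 105.]
 [-39. 128. 105.]
 [-39.  89. 105.]] [[ 0.507  0.029  0.105]
 [ 0.5   -0.017  0.105]
 [ 0.504 -0.051  0.105]
 [ 0.444  0.016  0.105]
 [ 0.439 -0.023  0.105]]
[[  20.8787399   341.35338185   50.        ]
 [ -41.9917267   311.27225679   50.        ]
 [  40.419567   -182.34347549   50.        ]
 [ -61.21723659 -162.80473383   50.        ]
 [ 151.74018353 -142.7539533    50.        ]]
[[0.49397427 0.09817866 0.094     ]]
```

```bash
cat >> h.py <<'E'
def delta(tgt, p, tray=True, yaw=None):
    """shift in tool axes to bring TCP to tgt (tray mm); turn about tool z so that tool x = -tray x"""
    s=env.observe(); R=s["tool_rot"]
    W=T(p,np.float64(tgt)/1e3)
    a=p[2]; c,sn=np.cos(a),np.sin(a)
    G=np.array([[-c,-sn,0],[-sn,c,0],[0,0,-1.]])
    print("shift",(W-s["position"])@R,"turn",np.degrees(cv2.Rodrigues(R.T@G)[0].ravel()).round(2))
E
python3 - <<'E'
from h import *
f=lambda a:np.array(a)/4+[260,185]
M=np.array([[0,216,94],[29,-22,93],[-29,-22,93],[95,-90,5],[-55,-90,5],[53,30,106]])/1e3
uv=f([[69,240],[588,252],[576,375],[710,158],[676,452],[484,182]])
r=least_squares(lambda p:(proj("top",T(p,M))-uv).ravel(),[.5,0,0.])
print(r.x,np.degrees(r.x[2]),r.fun.round(2)); p=r.x; np.save("p.npy",p)
N=ray("top",f([[220,203],[320,219],[395,212],[246,340],[332,353]]),.105)
print((Ti(p,N)*1e3).round())
print(ray("top",[[320,155]],0),ray("top",[[320,122]],0.0),proj("top",T(p,[[.0975,.028,.142],[.0975,.17,.142]])))
delta([-6,149,215],p)
E
```

```text
[ 0.46325507 -0.11600136 -0.12021515] -6.887820782042551 [ 0.46  0.51 -0.22 -0.45 -1.   -0.23  0.29  0.21  0.24  0.42  0.27 -0.39]
[[ 26. 149. 105.]
 [ 25. 103. 105.]
 [ 33.  69. 105.]
 [-35. 129. 105.]
 [-35.  89. 105.]]
[[0.68937366 0.02445951 0.        ]] [[0.75986737 0.02571628 0.        ]] [[387.49031866 202.97680754]
 [308.71525188 192.38642177]]
shift [[-0.40871947 -0.30506177  0.08870639]] turn [-6.000e-02 -1.000e-02 -2.009e+01]
```

```bash
python3 -m handwheel '-0.02 -0.015 0 0 0 -2; -0.06 -0.045 0 0 0 -5; -0.1 -0.075 0 0 0 -8; -0.14 -0.105 0 0 0 -11; -0.18 -0.135 0 0 0 -14; -0.22 -0.165 0 0 0 -17; -0.26 -0.195 0 0 0 -20; -0.3 -0.225 0.01 0 0 -20; -0.34 -0.255 0.03 0 0 -20; -0.38 -0.285 0.06 0 0 -20; -0.4 -0.3 0.08 0 0 -20; -0.408 -0.305 0.088 0 0 -20; -0.408 -0.305 0.088 0 0 -20; -0.408 -0.305 0.088 0 0 -20' -1 40
python3 - <<'E'
from h import *
p=np.load("p.npy"); delta([-2,149,170],p)
im=vision.camera("wrist"); cv2.imwrite("pics/w1.png",im[:,:,::-1])
im=vision.camera("side")[200:320,250:400]; cv2.imwrite("pics/s1.png",cv2.resize(im[:,:,::-1],None,fx=4,fy=4))
N=[[26,149,105],[25,103,105],[33,69,105],[-35,129,105],[-35,89,105]]
print(proj("wrist",T(p,np.array(N)/1e3)).round())
E
```

```text
time: 1.85
position: [0.4746, 0.0341, 0.2166]
tool_rot: [[-0.993, 0.12, 0.001], [0.12, 0.993, 0.0], [-0.001, 0.0, -1.0]]
ft_force: [0.3, -0.4, 0.3]
opening: -0.002
gripper_force: 0.0
shift [[-0.00466239 -0.0014163   0.04659775]] turn [ 0.01  0.05 -0.03]
[[322. 345.]
 [225. 343.]
 [155. 358.]
 [276. 219.]
 [184. 219.]]
```

View pics/w1.png

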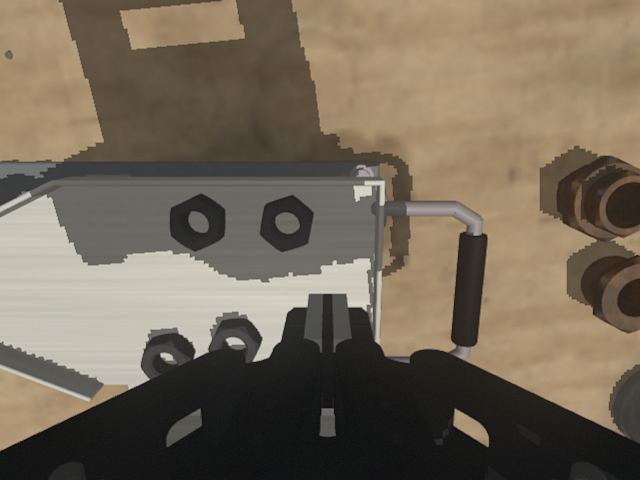

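The nuts appear at (198,222), (287,222), (236,338) and (168,358), about 12 px right of prediction, so y runs roughly +3 mm. Sweeping the first nut.

```bash
python3 -m handwheel '-0.005 0 0.02 0 0 0; -0.005 0 0.046 0 0 0; -0.005 0 0.046 0 0 0; -0.013 0 0.046 0 0 0; -0.021 0 0.046 0 0 0; -0.029 0 0.046 0 0 0; -0.037 0 0.046 0 0 0; -0.045 0 0.046 0 0 0; -0.053 0 0.046 0 0 0; -0.053 0 0.046 0 0 0; -0.053 0 0 0 0 0; -0.005 -0.045 0 0 0 0; -0.005 -0.045 0 0 0 0; -0.005 -0.045 0 0 0 0'
python3 - <<'E'
from h import *
p=np.load("p.npy"); delta([-2,106,170],p)
im=vision.camera("wrist"); cv2.imwrite("pics/w2.png",im[:,:,::-1])
E
```

```text
time: 3.7
position: [0.4744, -0.0121, 0.2161]
tool_rot: [[-0.993, 0.122, 0.001], [0.122, 0.993, -0.0], [-0.001, 0.0, -1.0]]
ft_force: [-0.1, -0.0, -0.1]
opening: 0.002
gripper_force: 0.0
shift [[0.00059968 0.00149602 0.04611325]] turn [ 0.    0.03 -0.13]
```

View pics/w2.png

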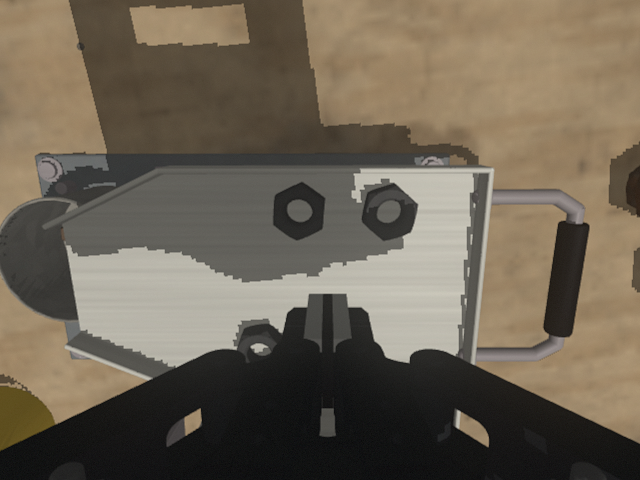

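Two nuts of the far-left row are undisturbed at (299,211) and (389,211), and the third of the trough row is at (260,342). Sweep the second and then the third.

```bash
python3 -m handwheel '0 0.001 0.03 0 0 0; 0 0.001 0.046 0 0 0; 0 0.001 0.046 0 0 0; -0.008 0.001 0.046 0 0 0; -0.016 0.001 0.046 0 0 0; -0.024 0.001 0.046 0 0 0; -0.032 0.001 0.046 0 0 0; -0.040 0.001 0.046 0 0 0; -0.048 0.001 0.046 0 0 0; -0.048 0.001 0.046 0 0 0; -0.048 0 0 0 0 0; -0.002 -0.033 0 0 0 0; -0.002 -0.033 0 0 0 0'
python3 -m handwheel '0 0 0.03 0 0 0; 0 0 0.046 0 0 0; 0 0 0.046 0 0 0; -0.008 0 0.046 0 0 0; -0.016 0 0.046 0 0 0; -0.024 0 0.046 0 0 0; -0.032 0 0.046 0 0 0; -0.040 0 0.046 0 0 0; -0.046 0 0.046 0 0 0; -0.046 0 0.046 0 0 0; -0.046 0 0 0 0 0; 0.08 0 -0.04 0 0 0; 0.14 0 -0.04 0 0 0; 0.14 0 -0.04 0 0 0; 0.14 0 -0.04 0 0 0'
python3 - <<'E'
from h import *
p=np.load("p.npy"); print(Ti(p,env.observe()["position"])*1e3)
im=vision.camera("top"); cv2.imwrite("pics/t2.png",cv2.resize(im[185:310,260:450,::-1],None,fx=4,fy=4,interpolation=cv2.INTER_CUBIC))
E
```

```text
time: 5.38
position: [0.4696, -0.0457, 0.2159]
tool_rot: [[-0.992, 0.123, -0.002], [0.123, 0.992, 0.0], [0.002, -0.0, -1.0]]
ft_force: [-0.6, 0.6, 0.7]
opening: 0.001
gripper_force: 0.0
time: 7.25
position: [0.3301, -0.0274, 0.2562]
tool_rot: [[-0.993, 0.122, 0.0], [0.122, 0.993, -0.0], [-0.0, -0.0, -1.0]]
ft_force: [1.0, -0.5, -1.5]
opening: -0.001
gripper_force: 0.0
[[-142.80622859   72.00387688  256.23986913]]
```

View pics/t2.png

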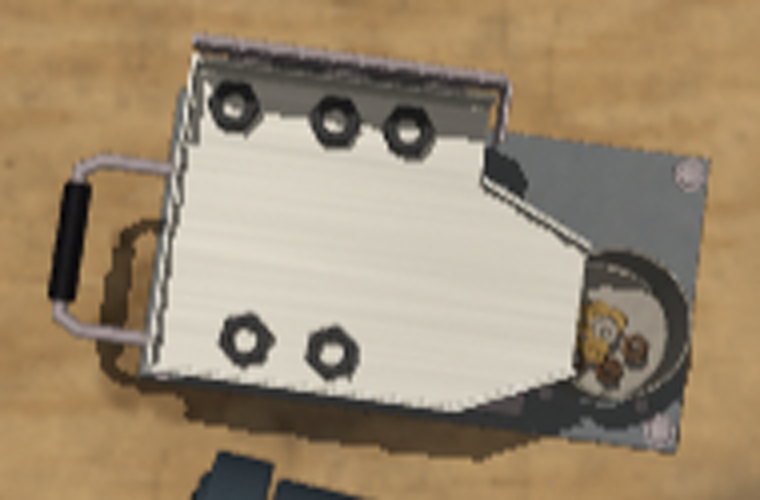

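Three nuts are in the trough at (235,107), (335,122), (408,131); two remain on the deck at (246,340), (332,353). Now the lid from behind.

```bash
python3 - <<'E'
from h import *
p=np.load("p.npy"); print(Ti(p,ray("top",np.array([[235,107],[335,122],[408,131]])/4+[260,185],.077))*1e3)
E
python3 -m handwheel '-0.03 0.01 0 0 0 0; -0.08 0.027 0 0 0 0; -0.13 0.027 0 0 0 0; -0.18 0.027 0 0 0 0; -0.23 0.027 0 0 0 0; -0.26 0.027 0 0 0 0; -0.268 0.027 0 0 0 0; -0.268 0.027 0 0 0 0; -0.268 0.027 0.03 0 0 0; -0.268 0.027 0.06 0 0 0; -0.268 0.027 0.061 0 0 0; -0.258 0.027 0.061 0 0 0; -0.248 0.027 0.061 0 0 0; -0.238 0.027 0.061 0 0 0; -0.228 0.027 0.061 0 0 0; -0.222 0.027 0.061 0 0 0; -0.222 0.027 0.061 0 0 0'
python3 - <<'E'
from h import *
p=np.load("p.npy"); print(Ti(p,env.observe()["position"])*1e3)
im=vision.camera("side")[190:340,260:410]; cv2.imwrite("pics/s2.png",cv2.resize(im[:,:,::-1],None,fx=4,fy=4,interpolation=cv2.INTER_CUBIC))
E
```

```text
[[ 76.27080196 149.81123077  77.        ]
 [ 75.56732904 101.74592257  77.        ]
 [ 75.98385961  66.8517838   77.        ]]
time: 9.43
position: [0.5565, -0.0281, 0.195]
tool_rot: [[-0.993, 0.121, -0.0], [0.121, 0.993, 0.0], [0.0, 0.0, -1.0]]
ft_force: [-0.2, 0.0, -0.3]
opening: 0.001
gripper_force: 0.0
[[ 82.05316887  98.44741932 194.99381245]]
```

View pics/s2.png

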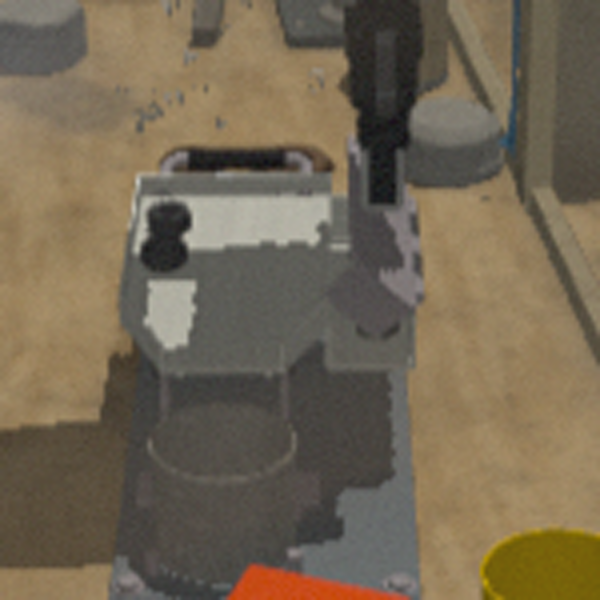

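The lid is tilted down about 40°, with its end flap at (370,290). Press it down.

```bash
python3 -m handwheel '0 0 0.006 0 0 0; -0.003 0 0.012 0 0 0; -0.006 0 0.018 0 0 0; -0.008 0 0.022 0 0 0; -0.008 0 0.025 0 0 0; -0.008 0 0.026 0 0 0; -0.008 0 0.026 0 0 0'
```

```text
time: 10.35
position: [0.5648, -0.0291, 0.1694]
tool_rot: [[-0.993, 0.121, 0.0], [0.121, 0.993, -0.0], [-0.0, -0.0, -1.0]]
ft_force: [-2.3, 0.3, 5.9]
opening: -0.002
gripper_force: 3.4
```

I slipped on a sign and pressed near the hinge, with only 6 N. Lift and press nearer the free edge.

```bash
python3 -m handwheel '0 0 -0.015 0 0 0; 0.004 0 -0.025 0 0 0; 0.012 0 -0.025 0 0 0; 0.022 0 -0.02 0 0 0; 0.022 0 -0.012 0 0 0; 0.022 0 -0.006 0 0 0; 0.022 0 -0.002 0 0 0; 0.022 0 0 0 0 0; 0.022 0 0 0 0 0'
python3 -m handwheel '0 0 0.001 0 0 0;  0 0 0.001 0 0 0; 0 0 -0.03 0 0 0; 0 0 -0.08 0 0 0;0.06 0.03 -0.08 0 0 0; 0.06 0.09 -0.08 0 0 0; 0.06 0.118 -0.08 0 0 0; 0.06 0.118 -0.08 0 0 0; 0.06 0.118 -0.08 0 0 0' 
python3 - <<'E'
from h import *
p=np.load("p.npy"); print(Ti(p,env.observe()["position"])*1e3)
print(proj("wrist",T(p,[[0,.216,.094]])))
im=vision.camera("side")[190:340,260:410]; cv2.imwrite("pics/s3.png",cv2.resize(im[:,:,::-1],None,fx=4,fy=4,interpolation=cv2.INTER_CUBIC))
E
```

```text
time: 11.48
position: [0.543, -0.0265, 0.1694]
tool_rot: [[-0.993, 0.121, -0.0], [0.121, 0.993, 0.0], [0.0, -0.0, -1.0]]
ft_force: [-4.4, 0.1, 8.0]
opening: 0.001
gripper_force: 4.3
time: 12.6
position: [0.4978, 0.0975, 0.2488]
tool_rot: [[-0.993, 0.121, -0.0], [0.121, 0.993, -0.0], [0.0, -0.0, -1.0]]
ft_force: [0.2, -0.0, 0.5]
opening: -0.002
gripper_force: 0.0
[[  8.6605313  216.06789156 248.75221886]]
[[325.45737346 238.49587271]]
```

View pics/s3.png

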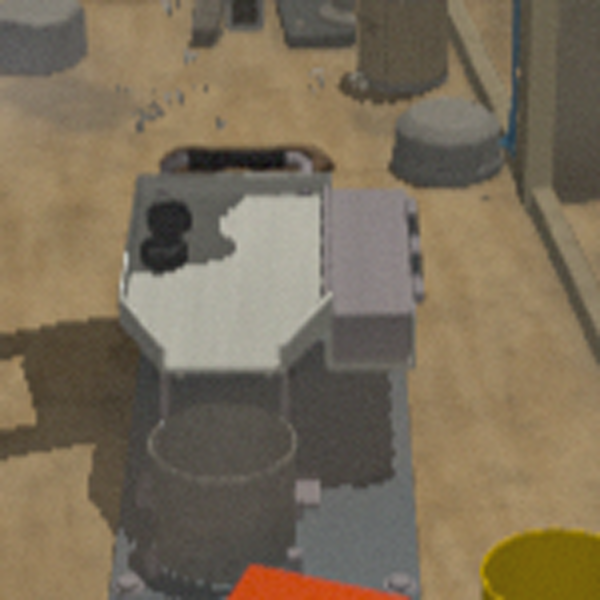

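The lid is flat and shut, with the nuts still on the deck at (168,216), (163,250). Open the gripper over the handle and check it numerically in the wrist view.

```bash
python3 -m handwheel '0.009 0 0 0 0 0; 0.009 0 0.03 0 0 0; 0.009 0 0.03 0 0 0; 0.009 0 0.03 0 0 0; 0.009 0 0.03 0 0 0' -0.2 30
python3 - <<'E'
from h import *
p=np.load("p.npy"); print(Ti(p,env.observe()["position"])*1e3)
q=proj("wrist",T(p,[[0,.216,.094],[-.028,.216,.094],[.028,.216,.094]])); print(q)
im=vision.camera("wrist"); cv2.imwrite("pics/w3.png",im[:,:,::-1]); g=im.max(2)
for v in range(140,330,20):
    d=np.where(g[v]<60)[0]; d=d[(d>250)&(d<400)]; print(v,(d.min(),d.max(),len(d)) if len(d) else None)
E
```

```text
time: 13.28
position: [0.4891, 0.099, 0.2198]
tool_rot: [[-0.993, 0.122, 0.001], [0.122, 0.993, 0.0], [-0.001, 0.0, -1.0]]
ft_force: [0.8, -0.3, -0.3]
opening: 0.399
gripper_force: 0.0
[[-9.53421293e-02  2.16526607e+02  2.19795072e+02]]
[[324.1912625  270.20372742]
 [324.00528827 213.47695932]
 [324.36441175 323.01855872]]
140 None
160 (np.int64(278), np.int64(278), 1)
180 None
200 None
220 (np.int64(320), np.int64(344), 25)
240 (np.int64(319), np.int64(344), 26)
260 (np.int64(319), np.int64(344), 26)
280 (np.int64(320), np.int64(344), 25)
300 (np.int64(272), np.int64(382), 40)
320 (np.int64(266), np.int64(389), 53)
```

View pics/w3.png

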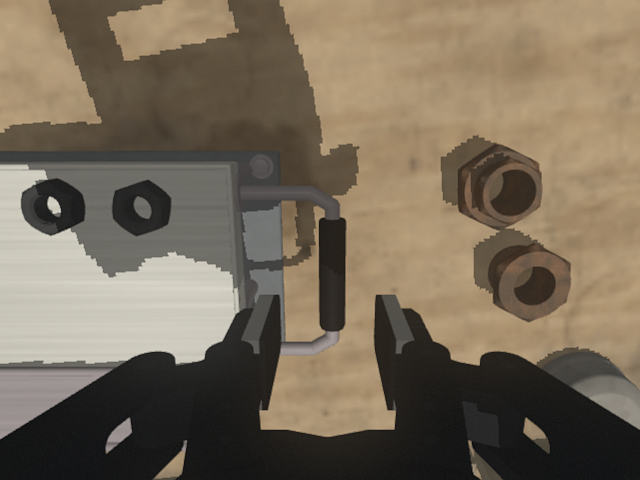

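The handle sits at u=332, v 218–330, between the fingers, about 3 mm towards +y. Descend and grip it.

```bash
python3 -m handwheel '0 0.003 0.02 0 0 0; 0 0.003 0.05 0 0 0; 0 0.003 0.072 0 0 0; 0 0.003 0.074 0 0 0; 0 0.003 0.074 0 0 0'
python3 -m handwheel '0 0 0 0 0 0; 0 0 0 0 0 0; 0 0 0 0 0 0; 0 0 0 0 0 0; 0 0 0 0 0 0' -1 30
```

```text
time: 13.95
position: [0.4896, 0.1021, 0.1457]
tool_rot: [[-0.993, 0.121, 0.001], [0.121, 0.993, 0.0], [-0.001, 0.0, -1.0]]
ft_force: [-0.5, 0.8, 0.0]
opening: 0.399
gripper_force: 0.0
time: 14.58
position: [0.4895, 0.1014, 0.1459]
tool_rot: [[-0.993, 0.121, 0.001], [0.121, 0.993, -0.001], [-0.001, -0.001, -1.0]]
ft_force: [-1.3, -7.3, 6.4]
opening: 0.139
gripper_force: 29.3
```

```bash
python3 -m handwheel '0 -0.0008 -0.011 0 0 0; 0 -0.002 -0.0215 0 0 0; 0 -0.004 -0.032 0 0 0; 0 -0.0063 -0.0427 0 0 0; 0 -0.0078 -0.048 0 0 0; 0 -0.0092 -0.053 0 0 0; 0 -0.011 -0.058 0 0 0; 0 -0.0126 -0.0634 0 0 0; 0 -0.0145 -0.0685 0 0 0; 0 -0.0165 -0.0735 0 0 0; 0 -0.0187 -0.0784 0 0 0; 0 -0.0209 -0.0833 0 0 0; 0 -0.0209 -0.0833 0 0 0'
python3 - <<'E'
from h import *
im=vision.camera("side")[190:340,260:410]; cv2.imwrite("pics/s4.png",cv2.resize(im[:,:,::-1],None,fx=4,fy=4,interpolation=cv2.INTER_CUBIC))
E
```

```text
time: 16.2
position: [0.487, 0.0817, 0.2288]
tool_rot: [[-0.993, 0.122, 0.002], [0.122, 0.993, 0.001], [-0.002, 0.001, -1.0]]
ft_force: [4.3, 4.1, -3.1]
opening: 0.139
gripper_force: 29.4
```

Forces are low. On to about 0.7 rad, in shifts relative to this pose.

```bash
python3 -m handwheel '0 -0.005 -0.0096 0 0 0; 0 -0.0103 -0.019 0 0 0; 0 -0.0162 -0.0281 0 0 0; 0 -0.0225 -0.0369 0 0 0; 0 -0.0225 -0.0369 0 0 0; 0 -0.0292 -0.0454 0 0 0; 0 -0.0363 -0.0535 0 0 0; 0 -0.0363 -0.0535 0 0 0; 0 -0.0363 -0.0535 0 0 0; 0 -0.0363 -0.0535 0 0 0'
python3 - <<'E'
from h import *
im=vision.camera("top")[185:310,260:450]; im2=vision.camera("side")[190:340,260:410]
a=cv2.resize(im,(395,260)); b=cv2.resize(im2,(395,395))
out=np.zeros((395,800,3),np.uint8); out[:260,:395]=a; out[:,400:795]=b
cv2.imwrite("pics/b1.png",cv2.resize(out[:,:,::-1],None,fx=1,fy=1))
E
```

```text
time: 17.5
position: [0.4829, 0.0472, 0.2832]
tool_rot: [[-0.993, 0.122, 0.003], [0.122, 0.993, 0.004], [-0.003, 0.005, -1.0]]
ft_force: [1.9, 16.5, 9.4]
opening: 0.138
gripper_force: 30.1
```

View pics/b1.png

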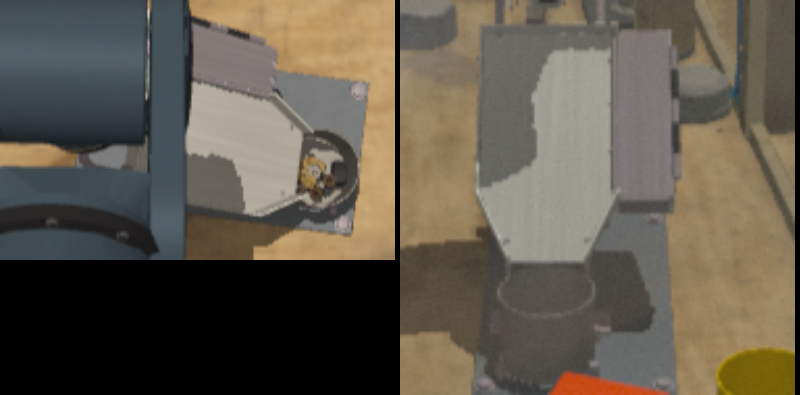

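The deck is empty and the lid shut; one dark nut shows in the tin at (338,170), and nothing lies on the base. Lower the tray.

```bash
python3 -m handwheel '0 0.007 0.008 0 0 0; 0 0.0138 0.0166 0 0 0; 0 0.020 0.0254 0 0 0; 0 0.026 0.0345 0 0 0; 0 0.0313 0.0439 0 0 0; 0 0.0363 0.0535 0 0 0; 0 0.0407 0.0633 0 0 0; 0 0.0446 0.0734 0 0 0; 0 0.048 0.0837 0 0 0; 0 0.0509 0.0941 0 0 0; 0 0.0532 0.1046 0 0 0; 0 0.0551 0.1153 0 0 0; 0 0.0564 0.126 0 0 0; 0 0.0572 0.136 0 0 0; 0 0.0572 0.1366 0 0 0; 0 0.0572 0.1366 0 0 0'
python3 -m handwheel '0 0 0 0 0 0; 0 0 0 0 0 0; 0 0 0 0 0 0; 0 0 -0.005 0 0 0; 0 0 -0.03 0 0 0; 0 0 -0.08 0 0 0; 0 0.05 -0.13 0 0 0; 0 0.1 -0.14 0 0 0; 0 0.16 -0.14 0 0 0; 0 0.2 -0.14 0 0 0; 0 0.2 -0.14 0 0 0' -0.2 30
python3 - <<'E'
from h import *
p=np.load("p.npy"); im=vision.camera("top"); cv2.imwrite("pics/t9.png",im[:,:,::-1])
old=cv2.imread("pics/t2.png"); n=cv2.resize(im[185:310,260:450,::-1],None,fx=4,fy=4,interpolation=cv2.INTER_CUBIC)
d=cv2.absdiff(old,n).max(2)>50
k,_,st,ce=cv2.connectedComponentsWithStats(d.astype(np.uint8))
print([(s.tolist(),c.round().tolist()) for s,c in zip(st[1:],ce[1:]) if s[4]>60])
# dark-ness in the tin, before and now, as coarse text
for I in (old,n):
    g=I[240:420:12,576:700:8].max(2); print(g)
E
```

```text
time: 19.6
position: [0.4899, 0.1014, 0.1459]
tool_rot: [[-0.993, 0.121, 0.002], [0.121, 0.993, -0.001], [-0.002, -0.001, -1.0]]
ft_force: [3.2, -8.9, 10.3]
opening: 0.141
gripper_force: 32.9
time: 20.98
position: [0.513, 0.3028, 0.285]
tool_rot: [[-0.993, 0.119, -0.0], [0.119, 0.993, 0.0], [0.0, 0.0, -1.0]]
ft_force: [0.2, 0.3, -0.6]
opening: 0.403
gripper_force: 0.0
[([183, 38, 325, 144, 21118], [347.0, 101.0]), ([279, 121, 31, 15, 163], [298.0, 126.0]), ([358, 130, 24, 16, 140], [370.0, 137.0]), ([188, 141, 295, 53, 3119], [332.0, 168.0]), ([438, 141, 28, 7, 101], [450.0, 143.0]), ([468, 146, 14, 20, 87], [478.0, 152.0]), ([509, 160, 18, 39, 370], [518.0, 179.0]), ([636, 309, 31, 56, 1192], [653.0, 333.0]), ([217, 311, 60, 60, 2203], [246.0, 340.0]), ([303, 324, 58, 59, 2223], [332.0, 353.0]), ([622, 365, 15, 15, 115], [628.0, 372.0]), ([190, 450, 86, 50, 3174], [235.0, 478.0]), ([0, 452, 23, 48, 674], [8.0, 481.0]), ([273, 478, 93, 22, 1243], [309.0, 492.0])]
[[139 169 112 109 111 109 110 111 110 109 109 111 111 110 109 111]
 [208 104 116  96  63  66  67  89 112 112 111 112 111 1
[... 1189 characters left out ...]
  85  49  53  55 115 118 167]
 [232  71 125 157 167 167 163 163 161 169 122  54  58  50 118 164]
 [215  75 143 144 153 162 154 164  86  61  66  55  61  63 115 177]
 [156  68 148 158 165 129 120 178  39  57  56  50  64  64 104 181]
 [134  93 152 141 144  83  85 112  69  62  63  57  63  67  98 197]
 [102 121 139 156 109  85 101  57  95  63  58  47  68  61 108 201]
 [ 79  76 109 138  84 107  71  62  63  56  56  68  66 113  74 196]
 [120  85 146  83  40  99  52  60 130 165  89  71 103  58 101 192]
 [103 155 169 122  69  60 159 164 123  81 136  67  56  56 173 191]
 [ 53  65  79  84 117 149 133  79  86  61  57  58  54  66 197 193]
 [ 57  55  56  75  74  62  56  56  85  66  53  62 120 133 193 185]]
```

Numerically one nut is clear in the tin; I'll check for the second and for any strays by differencing the full pictures against the start.

```bash
python3 - <<'E'
from h import *
for n in ("top","side"):
    old=cv2.imread(f"pics/{n}0.png").astype(float); new=vision.camera(n)[:,:,::-1].astype(float)
    m=np.median(new[new>20]/old[new>20].clip(1)); new/=m
    df=(np.abs(new-old).max(2)); d=(df>35).astype(np.uint8)
    k,_,st,ce=cv2.connectedComponentsWithStats(d)
    print(n,round(m,3),[(s.tolist()) for s in st[1:] if s[4]>7])
    if n=="top":
        D=(new-old).mean(2)[246:296,402:436]
        for r in D[::1]: print(''.join('#' if v<-25 else 'o' if v>25 else '.' for v in r))
    else: np.save("ds.npy",(new-old).mean(2))
E
```

```text
top 1.115 [[0, 129, 222, 351, 32070], [86, 167, 4, 3, 9], [15, 168, 4, 3, 8], [74, 170, 18, 30, 271], [60, 189, 11, 8, 76], [306, 194, 82, 52, 2335], [78, 202, 17, 10, 97], [386, 224, 6, 11, 28], [308, 228, 14, 16, 147], [333, 233, 14, 15, 145], [175, 248, 105, 94, 4887], [314, 263, 15, 15, 136], [419, 262, 8, 15, 83], [336, 266, 14, 15, 139], [415, 275, 5, 6, 15], [64, 390, 25, 26, 410], [90, 391, 56, 23, 479], [102, 395, 3, 8, 18], [147, 400, 4, 4, 10], [86, 417, 7, 3, 12], [102, 417, 9, 8, 32], [250, 423, 101, 57, 3218], [44, 424, 11, 5, 12], [76, 427, 5, 4, 8], [45, 437, 8, 4, 14], [80, 437, 18, 12, 60], [89, 436, 7, 6, 17], [54, 438, 10, 6, 22], [44, 442, 12, 6, 32], [46, 449, 22, 8, 66], [62, 462, 5, 3, 8], [73, 462, 9, 4, 19], [89, 468, 4, 3, 8], [246, 471, 11, 9, 46], [361, 472, 13, 8, 38], [0, 476, 4, 4, 10], [33, 476, 87, 4, 167]]
..................................
..................................
..................................
..................................
..................................
..................................
..................................
..
[... 1409 characters left out ...]
.......................
..................................
..................................
side 1.0 [[0, 0, 57, 217, 6863], [59, 0, 290, 148, 19323], [325, 81, 9, 10, 34], [302, 82, 15, 7, 37], [318, 85, 6, 3, 8], [313, 136, 11, 18, 138], [102, 160, 35, 71, 1135], [70, 177, 9, 6, 25], [77, 176, 6, 12, 22], [86, 177, 7, 16, 35], [64, 185, 5, 6, 11], [360, 219, 3, 18, 32], [296, 229, 4, 4, 14], [243, 232, 51, 39, 1010], [323, 237, 42, 45, 837], [294, 240, 14, 19, 202], [343, 240, 4, 4, 9], [359, 240, 5, 9, 23], [343, 243, 6, 6, 19], [137, 264, 40, 38, 793], [17, 309, 12, 16, 67], [337, 308, 8, 4, 12], [112, 310, 10, 7, 19], [107, 320, 6, 5, 12], [74, 335, 21, 9, 47], [36, 337, 37, 12, 279]]
```

Two overlapping changed patches in the tin span about 29×37 mm, more than one nut, and there are no strays elsewhere. One numeric look from the wrist over the tin settles it.

```bash
python3 -m handwheel '0 -0.02 -0.02 0 0 0; 0 -0.07 -0.03 0 0 0; 0 -0.12 -0.03 0 0 0; 0 -0.17 -0.03 0 0 0; 0 -0.22 -0.03 0 0 0; 0 -0.27 -0.03 0 0 0; 0 -0.32 -0.03 0 0 0; 0 -0.37 -0.03 0 0 0; -0.02 -0.42 -0.03 0 0 0; -0.03 -0.47 -0.03 0 0 0; -0.03 -0.48 -0.03 0 0 0; -0.03 -0.48 -0.03 0 0 0; -0.03 -0.48 -0.03 0 0 0'
python3 - <<'E'
from h import *
p=np.load("p.npy"); print(Ti(p,env.observe()["position"])*1e3)
q=proj("wrist",T(p,np.array([[0,-45,62],[0,-45,8],[0,-22,93]])/1e3)); print(q)
im=vision.camera("wrist"); cv2.imwrite("pics/w9.png",im[:,:,::-1])
u,v=q[1].astype(int); c=im[max(v-70,0):v+70,max(u-70,0):u+70].astype(int)
g=c.max(2); s=g-c.min(2)
for r in range(0,c.shape[0],4):
    print(''.join('b' if s[r,k]>30 and g[r,k]>50 else '#' if g[r,k]<50 else '+' if g[r,k]<90 else '.' if g[r,k]<150 else ' ' for k in range(0,c.shape[1],2)))
E
```

```text
time: 22.75
position: [0.4847, -0.1787, 0.3152]
tool_rot: [[-0.993, 0.121, 0.0], [0.121, 0.993, 0.0], [0.0, 0.0, -1.0]]
ft_force: [-0.2, 0.3, 0.2]
opening: 0.403
gripper_force: 0.0
[[ 28.7839364  -59.68963317 315.23988932]]
[[345.19556331 180.86261969]
 [342.63140727 173.86291117]
 [380.49411333 185.98909393]]
+++++++++++++++bbbbbbbbbbbbbbbbbbbbbbbbbbbbbbbbbbbbbbbbbbb+++++++++++.
+++++++++++++++bbbbbbbbbbbbbbbbbbbbbbbbbbbbbbbbbbbb+++++++++++++++++.+
++++++++++++++++.bbbbbbbbbbbb+.bbbbbbbbbb++bbbbb++++++++++++++++++++++
+++++++++++++++..  ...........................++++++++++++++++++++++++
+++++++++++++++..  .......................++++++++++++++++++++++++++++
+++++++++++++++...... .+++++++++++++++...+++++++++++++++++++++++++++++
+++++++++++++++.....++++++++++++++++++++++++++++++++++++++++++++++++++
+++++++++++++++...++++++++++++++++++++++++++++++++++++++++++++++++++++
+++++++++++++++++++++++++++++++++.........+++++++++++++++++++++++++++.
+++++++++++++++++++++++++++++++++++.......++++....+++++++++++++++.    
++++++++++++++++++++++++++++++...++........++++++++..++++++++.        
+++++++
[... 996 characters left out ...]
bbbb.......+++++..+..++++++++++++++++++++.++++++             
bbbbbbbbbbbbb........++++++..+++++++++++++++++++.++++++++             
bbbbbbbbbbbbb+........+++++++++....++++++.....+++++++++++             
bbbbbbbbbbbbb+..........+++++++++++++++++++++++++++++++++             
bbbbbbbbbbbbb+............++++++++++++++++++++++++++++++.             
bbbbbbbbbbbbb+................+++++++++++++++++++++......             
bbbbbbbbbbbbb+....................++++++++++++...........             
bbbbbbbbbbbbb+..........................................++++.         
bbbbbbbbbbbbb+...........................................   .+++...   
bbbbbbbbbbbbb................................................    .++..
```

Two separate dark nuts show in the tin, one by the wall and one overlapping it. Handing in.

```bash
python3 -c "
from rig import env
print(env.close_job())"
```

```text
the job is handed in; nothing more can be done
None
```

I handed the job in at about 23 s; the hand-in returned no verdict. Three nuts are in the trough with the lid shut, the tray is level again and the tin is standing. The other two left the deck and appear to be in the tin, but I judged the second from image differences and a coarse wrist-camera readout, not from a clear view.

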